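# Take the slate out from under the covered ramekin

## Robot

A 6-joint arm with a two-finger parallel gripper is mounted at the origin on the work surface. World frame = base frame: x ahead of the robot, y to its left, z up, the work surface at z = 0. Lengths are in m, angles in rad, forces in N, time in s.
With the tool pointing down it reaches from about 0.35 to 0.775 m from the base axis. Payload 7.3 kg.
Tool frame: the origin (TCP) lies midway between the tips of the shut fingers; the grasp point (between the pads) lies 19 mm behind it; z points along the fingers, x is the direction in which the jaws open and shut, and the axes are right-handed (so a half turn about z gives the same grasp; the last joint's range is limited). The gripper opens to 92 mm and grips with 3 to 60 N. Pads are 19 mm wide; open, the fingers measure 130 mm over their backs; the gripper's body (75 mm by 190 mm) begins 47 mm behind the grasp point.
Start: joints at [-1.463, 0.342, 1.524, -0, 1.275, -0.146], TCP at [0.132, -0.508, 0.227] pointing down, gripper open.
Joint ranges: [-2.53, 2.53], [-0.77, 2.02], [0.04, 2.7], [-1, 4.14], [0.28, 2.66], [-3.11, 3.11]. Speed limits (rad/s): [2.57, 2.57, 3.14, 3.14, 3.14, 3.14].

## Interface

Orientations are given as a unit quaternion [w, x, y, z].
In Python, from cell import r, get_image gives the robot as it stands.
- The arm moves only by the tool apply_moves, never from a script. Its argument "plan" is one flat list of numbers, 7 for each row, row after row: the shift along the tool's x, y, z in mm, then the turn, a rotation vector about the tool's x, y, z in degrees, then the closure, from -1 (fully open) to 1 (shut). A call has 1 to 12 rows; each row shifts and turns the commanded pose from where the row before left it, along the tool's axes as they then stand; what a row does not reach is not made up. A row lasts 1/8 s, in which the tool goes at most 62.5 mm and 10.7 degrees, less where a joint would pass 70% of its speed; a pose out of reach is approached as far as the arm can. A call is refused whole if a number of a shift passes 62.5 or a number of a turn 10.7, either way. A call with a gripper value outside its range is refused whole. The fingers move at their own pace and stop on an object; "newtons" is the grip in N (left out, the last holds). Time passes only in rows, so rows that do not move let the fingers close. It gives the time, the measured TCP pose, the force and the opening at its end, in the units of the state.
- r.get_state(): the state, without advancing time (a new reading comes with each control period).
- get_image(name): name is "scene" or "top" or "wrist"; returns a dict with "pixels" (420x560x3 uint8, blue, green, red), "z_map" (420x560 float32, m along the optical axis (not along the pixel's ray), 0 where there is no reading), "vfov" (degrees; the focal length in pixels is half the picture's height over the tangent of half this angle, whatever the lens; pixels are square), "cx", "cy" (the principal point, pixels), "eye" and "orientation" of the camera in the world. Camera axes: x right, y down, z forward; pixel columns grow to the right and rows downward; lengths in m; the calibration is good to about 2 mm. A picture is of the moment at which its call begins.
- r.sign_off(): hands the job in, once; it reports no verdict.
The state is a dict: "time_s": time; "joint_pos": joint angles; "joint_velocities": joint speeds; "effort": joint torques, N m; "tool_pos": TCP position; "eef_rot": TCP orientation; "contact_force": force on the tool from outside, world axes, zero at the start; "torque": the same for the moment, N m; "width": finger opening in m.
Only numpy, scipy, OpenCV 4.12 (cv2) and the standard library are available. Lean on these libraries where they do the work, as an engineer would, in place of code of your own. Each camera call takes 0.05 s, during which the arm holds its last target.

## Task

The slate needs rinsing: lift the ramekin, with its wooden lid left on, off the slate and stand it on the free counter beside the frame; then slide the slate right out through the open end of its beech frame until it lies flat on the marble, pressing firmly enough to draw it along but never hard enough to crack it (40 N would). Finally stand the ramekin, still covered and upright, back in the middle of the empty frame. Leave the other things on the counter where they are.

Things in the scene. Friction and masses are not known exactly. Their poses are not given: they have to be found in the camera images.
- frame: Pale beech frame, fixed. Origin: centre of the slate's bay, on the marble; z up, x from the open to the closed end. Waxed floor 6 mm thick; rails 18 mm wide, 15 mm high (from the marble) along both sides (inner faces y = -57, +57 mm) and the closed end (inner face x = +77 mm). Open at the -x end. Outside 172 x 150 mm.
- slate: Dark grey slate, 150 (x) x 110 (y) x 8 mm, 0.26 to 0.48 kg, smooth, no handle, too wide to grip. Origin: centre of its underside. Starts in the bay, x along the frame's x, top 14 mm above the marble, 1 mm below the rails, 2 mm of play, so only its top can be reached. Friction: slate on frame 0.3, fingertip on slate or slate on marble at least 0.6 (all vary 15 %).
- ramekin: White ceramic ramekin, an open round cup 66 mm across and 45 mm high, wall 4 mm, about 0.18 kg. Origin: centre of its underside, z up. At the start it stands on the slate, near its middle; it can be gripped across its outside, 25 to 40 mm above its foot.
- lid: Round brown wooden lid lying loose on the ramekin, 63 mm across, with a small knob; 24 mm high overall, of which 6 mm is a plug that sits inside the ramekin's mouth with 2 mm of play, so its top is 63 mm above the ramekin's foot. Origin: centre of the plug's underside (39 mm above the ramekin's foot when it is on).
- basket: Bystander: round rattan proofing basket, 205 mm across, 85 mm high. Origin: centre of its underside.
- scraper: Bystander: bench scraper lying flat, steel blade 100 x 150 mm on its +x side, round beech handle 22 mm thick and 150 mm long along y. Origin: on the counter under the handle's middle.
- jar: Bystander: glass starter jar with closed aluminium screw lid, 90 mm across, 128 mm high. Origin: centre of its underside.
- timer: Bystander: red mechanical kitchen timer with a turning knob, 72 mm across, 53 mm high. Origin: centre of its underside.
- spoon: Bystander: wooden spoon, 260 mm long, lying flat on the counter along its x axis, under 25 mm high. Origin: on the counter under its shaft.
- bowl: Bystander: small blue bowl, 120 mm across, 50 mm high. Origin: centre of its underside.
- frame_open (a point): Middle of the frame's open end, on the marble (frame x = -77 mm): the 6 mm high floor ends here in a step down to the marble. As the slate leaves, its front end dips onto the marble, then its rear end drops off this step.
- slate_rear (a point): Middle of the slate's rear edge (+x end), at mid thickness. A fingertip pressed on the slate's top with about 10 to 20 N can draw it towards the open end (a lighter press slips, more than 40 N cracks it); once a gap has opened at the closed end, fingertips let down into it can push here, 7 to 13 mm above the marble.
There are look-alikes about, which are no part of the job. What is shaped like the frame but turquoise is not meant. Leave any yellow look-alike of the slate alone.

How it is judged:
On the way, in this order (a step that is already met when the one before it is completed fails the run):
1. the covered ramekin stands on the counter clear of the frame, the slate still in the frame (height (world z) of ramekin below 0.003 m and angle between ramekin's own z axis and vertical below 0.05 rad and linear speed of ramekin below 0.02 m/s and horizontal distance between ramekin and frame above 0.09 m and x of slate in the frame of frame above -0.02 m), for 0.2 s.
2. the slate is wholly out of the frame through its open end and lies flat on the marble (height (world z) of slate below 0.003 m and angle between slate's own z axis and vertical below 0.02 rad and x of slate in the frame of frame below -0.125 m and linear speed of slate below 0.02 m/s), for 0.2 s.
At the end, for the whole second after the job is handed in: The slate lies at rest flat on the marble (underside within 3 mm of it, tilt under 0.02 rad), out of the frame beyond its open end; the ramekin stands upright and still on the frame's floor, within 30 mm along the frame and 20 mm across it of the bay's centre, with its lid still seated on it (all of step 2 and x of ramekin in the frame of frame between -0.03 and 0.03 m and y of ramekin in the frame of frame between -0.02 and 0.02 m and z of ramekin in the frame of frame between 0.003 and 0.009 m and angle between ramekin's own z axis and vertical below 0.05 rad and linear speed of ramekin below 0.02 m/s and horizontal distance between lid and ramekin below 0.006 m and z of lid in the frame of ramekin between 0.035 and 0.044 m); the robot touches nothing.
It fails at once if the slate is pressed or pushed by the robot with more than 40 N (contact force between any of the arm, the fingers and slate above 40 N).
It fails at once if the ramekin is tipped (angle between ramekin's own z axis and vertical above 0.35 rad).
It fails at once if the lid comes off the ramekin (horizontal distance between lid and ramekin above 0.012 m or z of lid in the frame of ramekin above 0.055 m).
It fails at once if a bystander is shifted by more than 15 mm (distance of any of basket, scraper, jar, timer, spoon, bowl from where it was at the start of the episode above 0.015 m).
It also fails if it takes over 72 s, if anything falls off the work surface, if the arm or the gripper's body presses on something with over 40 N, if the wrist force passes 120 N, or if a joint passes its speed limit or range.

## Working session

There is one attempt and no reset: what is moved stays moved. The work goes in short steps, Python scripts to look and compute and a tool call to move; the robot and the scene stay as the last step left them, time stands still between calls to the robot, and variables do not carry over. Pictures are saved under pics/ and viewed, and the job is handed in when it is done.

Besides the shell and the picture viewer there is one more tool, called after "Emit:" as name(argument=value, ...) on one line, values as JSON. apply_moves: Moves the arm, as the interface text tells. Its arguments: {"type":"object","properties":{"plan":{"type":"array","items":{"type":"number"}},"newtons":{"type":"number"}},"required":["plan"]}

```bash
mkdir -p pics; ls
cat > h.py <<'E'
from cell import r, get_image
import numpy as np, cv2
from scipy.spatial.transform import Rotation as R
def cam(n):
    d=get_image(n); np.save(f'/tmp/{n}.npy',d,allow_pickle=True); return d
def load(n): return np.load(f'/tmp/{n}.npy',allow_pickle=True).item()
def RM(q): return R.from_quat([q[1],q[2],q[3],q[0]]).as_matrix()
def f(d): return d['pixels'].shape[0]/2/np.tan(np.radians(d['vfov'])/2)
def cloud(d):
    z=d['z_map']; v,u=np.mgrid[:z.shape[0],:z.shape[1]]
    F=f(d); p=np.stack([(u-d['cx'])/F*z,(v-d['cy'])/F*z,z],-1)
    return p@RM(d['orientation']).T+np.array(d['eye'])
def ray(d,u,v,h):
    F=f(d); k=RM(d['orientation'])@np.array([(u-d['cx'])/F,(v-d['cy'])/F,1]); e=np.array(d['eye'])
    return e+k*(h-e[2])/k[2]
def proj(d,P):
    c=(np.atleast_2d(P)-np.array(d['eye']))@RM(d['orientation']); F=f(d)
    return c[:,:2]/c[:,2:]*F+[d['cx'],d['cy']]
E
python3 - <<'E'
from h import *
for n in ['scene','top','wrist']:
    d=cam(n); cv2.imwrite(f'pics/{n}0.png',d['pixels']); print(n,d['vfov'],d['cx'],d['cy'],d['eye'],d['orientation'],(d['z_map']==0).mean())
print(r.get_state())
E
```

```text
pics
scene 50.002306256805646 276.52604178695253 203.74315505918364 [1.43094181 0.57276273 0.94765842] [-0.20209715  0.45328352  0.78379879 -0.37329646] 0.004098639455782313
top 43.5666082628121 279.1176117307224 207.31626673822007 [ 0.42364679 -0.01748917  1.57758907] [ 0.02190407 -0.70420189  0.70934063 -0.02134907] 0.004124149659863945
wrist 64.25936087785449 278.5216639277917 215.8387646092694 [ 0.20121546 -0.49034708  0.38434341] [ 0.10703151  0.78392886 -0.60586056 -0.08326331] 0.004064625850340136
{'time_s': 0.15, 'joint_pos': array([-1.46299606e+00,  3.42557833e-01,  1.52477778e+00,  3.09827847e-05,
        1.27541469e+00, -1.45962847e-01]), 'joint_velocities': array([ 8.11580016e-05, -2.80664675e-03, -2.47802152e-03,  6.62645982e-04,
        2.86466786e-04, -2.32831514e-03]), 'effort': array([ 1.68856408e-03, -4.31469762e+01, -2.44353372e+01,  7.19247828e-02,
        5.37495688e-02, -8.36019262e-05]), 'tool_pos': array([ 0.13181743, -0.50787261,  0.22621405]), 'eef_rot': array([-4.27300863e-04,  7.90897959e-01, -6.11947779e-01, -3.90730436e-04]), 'contact_force': array([-0.43371311,  0.84584313,  0.12352144]), 'torque': array([-0.03303562,  0.03487298,  0.00011843]), 'width': 0.0919077087390135}
```

View pics/scene0.png

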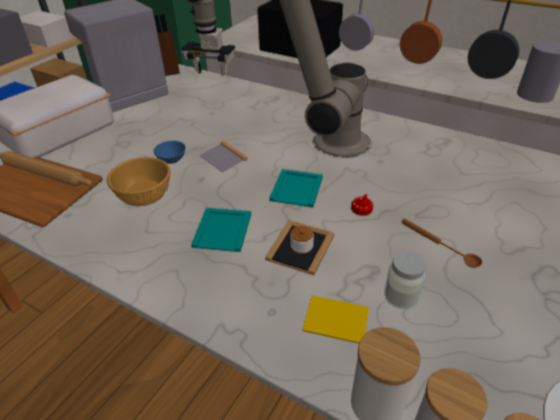

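View pics/top0.png

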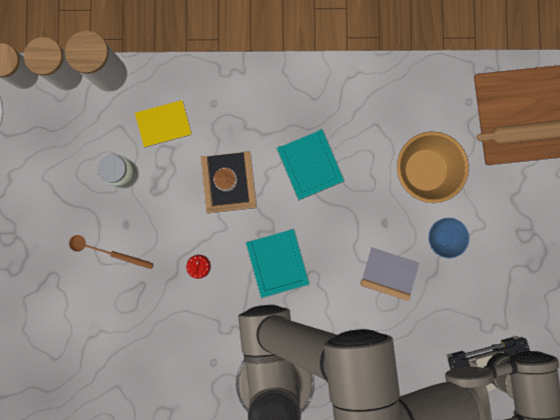

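View pics/wrist0.png

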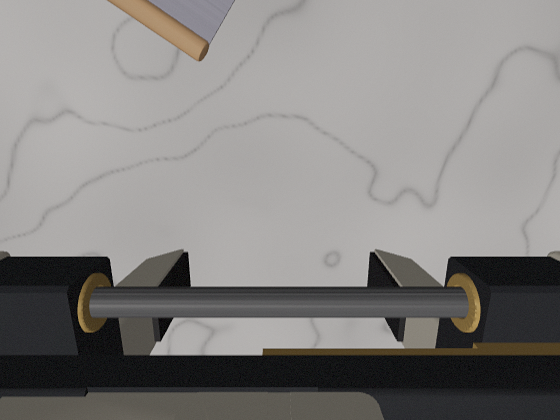

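The top view shows the beech frame at about (229,181), with its closed end at the bottom, towards the robot. The ramekin is at (224,180), and the open end faces away from the robot. I'll enlarge this area.

Run:
```python
from h import *
d=load('top'); c=d['pixels'][130:230,180:320]
cv2.imwrite('pics/top0c.png',cv2.resize(c,None,fx=5.6,fy=5.6,interpolation=cv2.INTER_CUBIC))
C=cloud(d)
print(ray(d,224,180,.077),C[180,224])
for n,(u,v) in dict(jar=(112,167),timer=(198,266),yel=(163,123),turq1=(311,164),turq2=(278,263),spoon=(152,265)).items(): print(n,C[v,u].round(3))
```

```text
[0.59527916 0.14099519 0.077     ] [0.59542849 0.14113308 0.07569443]
jar [0.628 0.447 0.128]
timer [0.349 0.219 0.049]
yel [0.777 0.331 0.013]
turq1 [ 0.65  -0.114  0.004]
turq2 [ 0.354 -0.012  0.011]
spoon [0.351 0.361 0.015]
```

View pics/top0c.png

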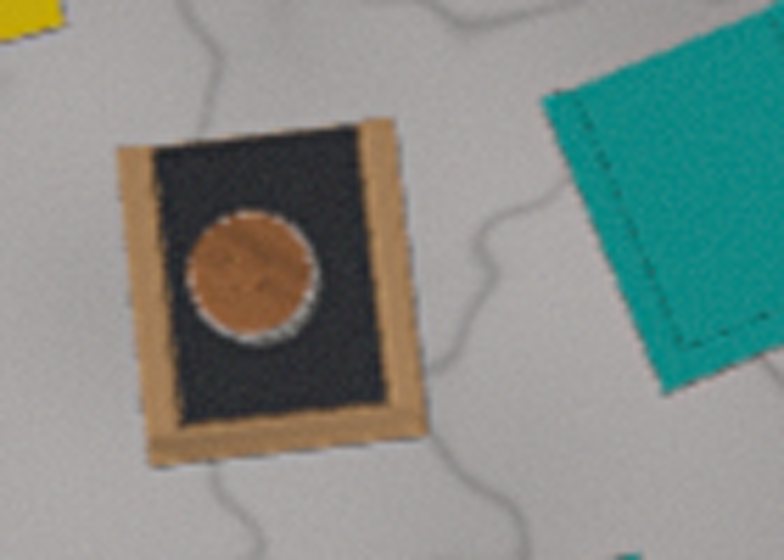

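```bash
cat >> h.py <<'E'
def yaw_of(M): # tool x in world, angle
    return np.degrees(np.arctan2(M[1,0],M[0,0]))
def to(target,yaw=None,s=None):
    """remaining shift in tool axes (mm), tilt-corrected turn (deg, rotvec tool)"""
    s=s or r.get_state(); M=RM(s['eef_rot'])
    print('tool',np.array(s['tool_pos']).round(4),'yaw',yaw_of(M).round(2),'tilt',(M[:,2]).round(3),'F',np.array(s['contact_force']).round(2),'w',round(s['width'],4),'t',s['time_s'],'q',np.array(s['joint_pos']).round(2))
    print(' shift mm',(M.T@(np.array(target)-s['tool_pos'])*1000).round(1))
    if yaw is not None:
        a=np.radians(yaw); T=np.array([[np.cos(a),np.sin(a),0],[np.sin(a),-np.cos(a),0],[0,0,-1]]).astype(float)
        print(' turn',np.degrees(R.from_matrix(M.T@T).as_rotvec()).round(2),' shift after turn',(T.T@(np.array(target)-s['tool_pos'])*1000).round(1))
E
python3 - <<'E'
from h import *
d=load('top')
P=[ray(d,180+(u+.0)/5.6-.4,130+v/5.6-.4,.015)[:2] for u,v in [(118,148),(394,119),(428,436),(152,467)]]
P=np.array(P);print(P.round(4),P.mean(0))
for i in range(4): print(np.linalg.norm(P[i]-P[i-1]), np.degrees(np.arctan2(*(P[i]-P[i-1])[::-1])))
to([.595,.141,.226],-96)
to([.595,.141,.226],84)
E
```

```text
[[0.6751 0.2174]
 [0.6897 0.0696]
 [0.5194 0.0522]
 [0.504  0.199 ]] [0.59705765 0.13455761]
0.17208747907372077 6.139154861062361
0.14851785962552633 -84.37380519418103
0.17110911235009302 -174.15183239838862
0.1476433145247621 96.00369318230926
tool [ 0.1318 -0.5079  0.2262] yaw -75.46 tilt [-0.     0.001 -1.   ] F [-0.43  0.85  0.12] w 0.0919 t 0.15 q [-1.46  0.34  1.52  0.    1.28 -0.15]
 shift mm [-511.8 -611.2    0.9]
 turn [ 0.    0.07 20.54]  shift after turn [-6.937e+02 -3.928e+02  2.000e-01]
tool [ 0.1318 -0.5079  0.2262] yaw -75.46 tilt [-0.     0.001 -1.   ] F [-0.43  0.85  0.12] w 0.0919 t 0.15 q [-1.46  0.34  1.52  0.    1.28 -0.15]
 shift mm [-511.8 -611.2    0.9]
 turn [-9.0000e-02  0.0000e+00 -1.5946e+02]  shift after turn [6.937e+02 3.928e+02 2.000e-01]
```

Emit:
apply_moves(plan=[-36,-43,0,0,0,0,-1,-37,-44,0,0,0,0,-1,-37,-44,0,0,0,0,-1,-37,-44,0,0,0,0,-1,-37,-44,0,0,0,0,-1,-37,-44,0,0,0,0,-1,-37,-44,0,0,0,0,-1,-37,-44,0,0,0,0,-1,-37,-44,0,0,0,0,-1,-37,-44,0,0,0,0,-1,-37,-44,0,0,0,0,-1,-37,-44,0,0,0,0,-1])

```text
time_s: 1.65
tool_pos: [0.5315, 0.0547, 0.2265]
eef_rot: [0.0, 0.791, -0.612, 0.0]
contact_force: [1.2, -0.9, 0.5]
width: 0.0916
```

Emit:
apply_moves(plan=[-36,-43,0,0,0,0,-1,-33,-40,0,0,0,0,-1,0,0,0,0,0,8.5,-1,0,0,0,0,0,0,-1])

```text
time_s: 2.15
tool_pos: [0.5935, 0.141, 0.2259]
eef_rot: [0.001, 0.744, -0.668, -0.0]
contact_force: [-0.2, -0.4, -0.3]
width: 0.0917
```

Run:
```python
from h import *
d=cam('wrist'); cv2.imwrite('pics/w1.png',d['pixels'])
to([.595,.141,.226],-84)
```

```text
tool [0.5934 0.1405 0.2262] yaw -83.79 tilt [-0.001 -0.    -1.   ] F [-0.18 -0.08 -0.32] w 0.0919 t 2.2 q [ 0.11  0.5   1.27 -0.    1.37  1.57]
 shift mm [-0.3 -1.6  0.2]
 turn [ 0.06 -0.01  0.21]  shift after turn [-0.3 -1.6  0.2]
```

View pics/w1.png

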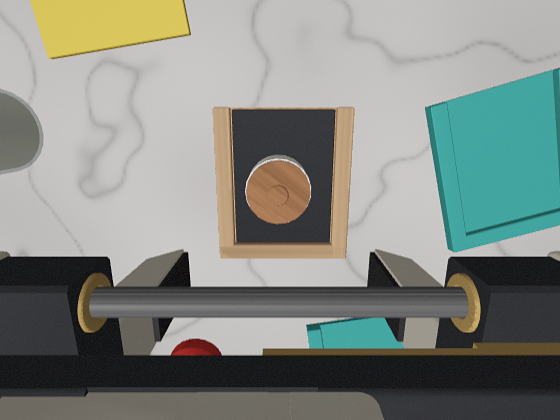

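The wrist view shows the whole frame, with outer corners near (213,108), (354,107), (347,258) and (220,258). The lid knob is at about (279,194).

Run:
```python
from h import *
d=load('wrist'); C=cloud(d)
c=d['pixels'][90:275,195:375]
cv2.imwrite('pics/w1c.png',cv2.resize(c,None,fx=4,fy=4,interpolation=cv2.INTER_NEAREST))
P=np.array([ray(d,u,v,.015)[:2] for u,v in [(213,107.5),(354,107),(347,257.5),(220,258)]]);print(P.round(4),P.mean(0))
for i in range(4): print(np.linalg.norm(P[i]-P[i-1]), np.degrees(np.arctan2(*(P[i]-P[i-1])[::-1])))
# lid: depth points z between .06 and .072 around
m=(C[...,2]>.055)&(np.hypot(C[...,0]-.595,C[...,1]-.141)<.06)
v,u=np.nonzero(m); p=C[m]; print(m.sum(),p[:,2].max(),np.median(p[:,2]))
(cx,cy),rad=cv2.minEnclosingCircle(p[(p[:,2]>.06)][:,:2].astype(np.float32)); print('circle',cx,cy,rad)
k=p[p[:,2]>.074]; print('knob',len(k),k.mean(0) if len(k) else 0)
```

```text
[[0.6722 0.2181]
 [0.6887 0.0709]
 [0.5198 0.0505]
 [0.5029 0.2004]] [0.59590031 0.13495833]
0.17021276252153414 5.981600475200313
0.14809370202154273 -83.58810190375014
0.17013787935131738 -173.08804104880647
0.15085692098987802 96.44097686862396
68376 0.3421656260120455 0.32565918408131356
circle 0.603927493095398 0.14196273684501648 0.0594007708132267
knob 65329 [0.61675063 0.14301769 0.31691154]
```

View pics/w1c.png

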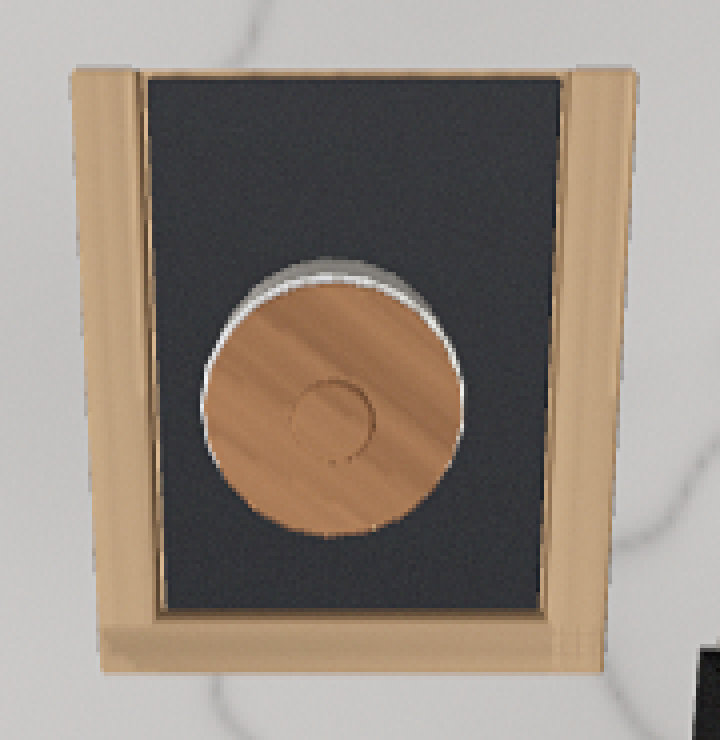

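Run:
```python
from h import *
d=load('wrist'); C=cloud(d)
q=lambda u,v,h: ray(d,195+u/4-.4,90+v/4-.4,h).round(4)
print('knob',q(333,421,.077)); print('lid',q(333,409,.066))
print('rim L/R',q(201,404,.059),q(464,404,.059)); print('foot top', q(333,258,.014))
for u,v in [(278,195),(278,170),(278,205),(240,130)]: print(C[v,u].round(4))
to([.595,.141,.226],-84)
```

```text
knob [0.5997 0.1416 0.077 ]
lid [0.6003 0.1417 0.066 ]
rim L/R [0.5966 0.1741 0.059 ] [0.6036 0.1095 0.059 ]
foot top [0.6314 0.1452 0.014 ]
[0.5996 0.1415 0.0774]
[0.6212 0.1439 0.0652]
[0.5871 0.1402 0.0655]
[0.6523 0.1884 0.013 ]
tool [0.5934 0.1405 0.2262] yaw -83.79 tilt [-0.001 -0.    -1.   ] F [-0.18 -0.08 -0.32] w 0.0919 t 2.2 q [ 0.11  0.5   1.27 -0.    1.37  1.57]
 shift mm [-0.3 -1.6  0.2]
 turn [ 0.06 -0.01  0.21]  shift after turn [-0.3 -1.6  0.2]
```

Emit:
apply_moves(plan=[0,-3.5,40,0,0,0,-1,0,-3,40,0,0,0,-1,0,0,40,0,0,0,-1,0,0,30,0,0,0,-1,0,0,25,0,0,0,-1,0,0,15,0,0,0,-1,0,0,11,0,0,0,-1,0,0,0,0,0,0,-1])

```text
time_s: 3.2
tool_pos: [0.6001, 0.141, 0.0255]
eef_rot: [0.0, 0.743, -0.669, -0.0]
contact_force: [0.6, -1.4, -0.1]
width: 0.0918
```

Run:
```python
from h import *
to([.600,.1416,.025],-84)
d=cam('wrist'); cv2.imwrite('pics/w2.png',d['pixels'])
```

```text
tool [0.6001 0.141  0.0255] yaw -83.94 tilt [-0.001 -0.    -1.   ] F [ 0.59 -1.41 -0.07] w 0.0918 t 3.2 q [ 0.11  0.72  1.48 -0.    0.94  1.57]
 shift mm [-0.6 -0.   0.5]
 turn [ 0.03 -0.01  0.06]  shift after turn [-0.6 -0.   0.5]
```

View pics/w2.png

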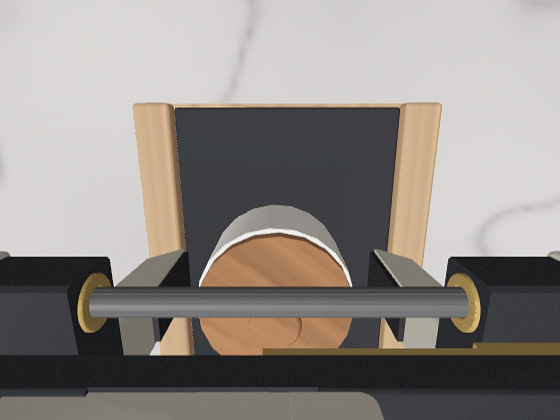

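The ramekin is centred between the fingers: lid from 200 to 352, pads at 188 and 370. Closing now.

Emit:
apply_moves(plan=[0,0,0,0,0,0,1,0,0,0,0,0,0,1,0,0,0,0,0,0,1,0,0,0,0,0,0,1,0,0,0,0,0,0,1,0,0,0,0,0,0,1], newtons=15)

```text
time_s: 4.0
tool_pos: [0.6004, 0.1413, 0.0261]
eef_rot: [-0.0, 0.743, -0.669, 0.0]
contact_force: [0.0, 0.6, 5.1]
width: 0.0668
```

Run:
```python
from h import *
to([.53,.29,.0255],-84)
```

```text
tool [0.6004 0.1413 0.0261] yaw -83.96 tilt [ 0.001  0.    -1.   ] F [0.05 0.64 5.06] w 0.0668 t 4.0 q [0.11 0.72 1.48 0.   0.94 1.57]
 shift mm [-155.3   54.4    0.6]
 turn [-0.04  0.    0.04]  shift after turn [-155.2   54.5    0.6]
```

Emit:
apply_moves(plan=[0,0,-2,0,0,0,1,0,0,-4,0,0,0,1,0,0,-8,0,0,0,1,0,0,-10,0,0,0,1,0,0,-10,0,0,0,1,0,0,-6,0,0,0,1,0,0,-3,0,0,0,1,0,0,0,0,0,0,1])

```text
time_s: 5.0
tool_pos: [0.6002, 0.1412, 0.0688]
eef_rot: [-0.0, 0.743, -0.669, 0.0]
contact_force: [-0.5, 0.4, -3.3]
width: 0.0669
```

Run:
```python
from h import *
to([.53,.29,.0255],-84)
d=cam('scene'); cv2.imwrite('pics/s3.png',cv2.resize(d['pixels'][130:300,200:420],None,fx=3.5,fy=3.5))
```

```text
tool [0.6002 0.1412 0.0688] yaw -83.96 tilt [ 0. -0. -1.] F [-0.51  0.43 -3.33] w 0.0669 t 5.0 q [ 0.11  0.66  1.45 -0.    1.03  1.57]
 shift mm [-155.3   54.2   43.3]
 turn [-0.01 -0.    0.04]  shift after turn [-155.3   54.3   43.3]
```

View pics/s3.png

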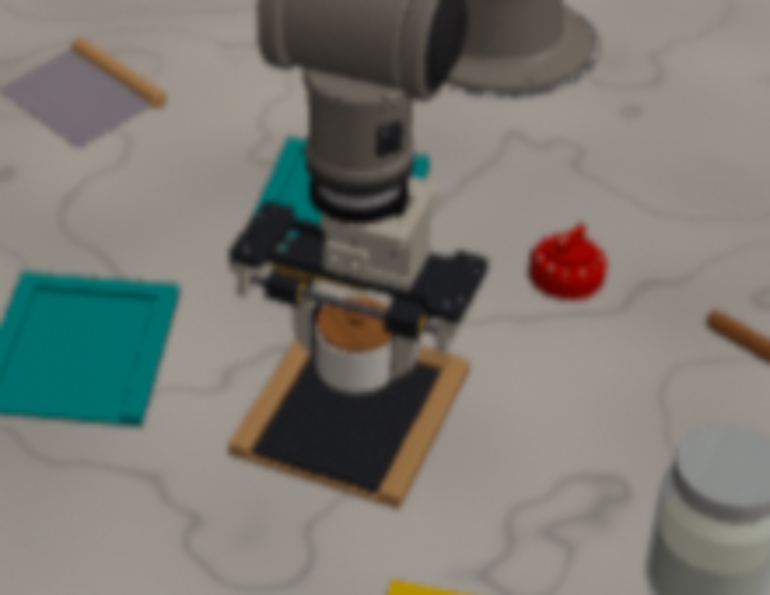

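Emit:
apply_moves(plan=[-3,1,0,0,0,0,1,-8,3,0,0,0,0,1,-15,5,0,0,0,0,1,-20,7,0,0,0,0,1,-22,8,0,0,0,0,1,-22,8,0,0,0,0,1,-22,8,0,0,0,0,1,-20,7,0,0,0,0,1,-13,4,0,0,0,0,1,-7,3,0,0,0,0,1,-3,1,0,0,0,0,1,0,0,0,0,0,0,1])

```text
time_s: 6.55
tool_pos: [0.5294, 0.2893, 0.0686]
eef_rot: [0.0, 0.743, -0.669, 0.0]
contact_force: [0.2, 0.8, -2.9]
width: 0.067
```

Emit:
apply_moves(plan=[0,0,4,0,0,0,1,0,0,10,0,0,0,1,0,0,14,0,0,0,1,0,0,12,0,0,0,1,0,0,7,0,0,0,1,0,0,4,0,0,0,1,0,0,2,0,0,0,1,0,0,0,0,0,0,1,0,0,0,0,0,0,1])

```text
time_s: 7.68
tool_pos: [0.5294, 0.2897, 0.0161]
eef_rot: [-0.0, 0.743, -0.669, 0.0]
contact_force: [0.7, 0.0, -2.2]
width: 0.0669
```

Run:
```python
from h import *
to([.53,.29,.0121],-84)
d=cam('scene'); cv2.imwrite('pics/s4.png',cv2.resize(d['pixels'][130:300,220:440],None,fx=3.5,fy=3.5))
```

```text
tool [0.5294 0.2897 0.0161] yaw -83.96 tilt [ 0.001  0.    -1.   ] F [ 0.68  0.05 -2.22] w 0.0669 t 7.675 q [ 0.37  0.71  1.53 -0.    0.9   1.84]
 shift mm [-0.3 -0.6  4. ]
 turn [-0.04  0.01  0.04]  shift after turn [-0.3 -0.6  4. ]
```

View pics/s4.png

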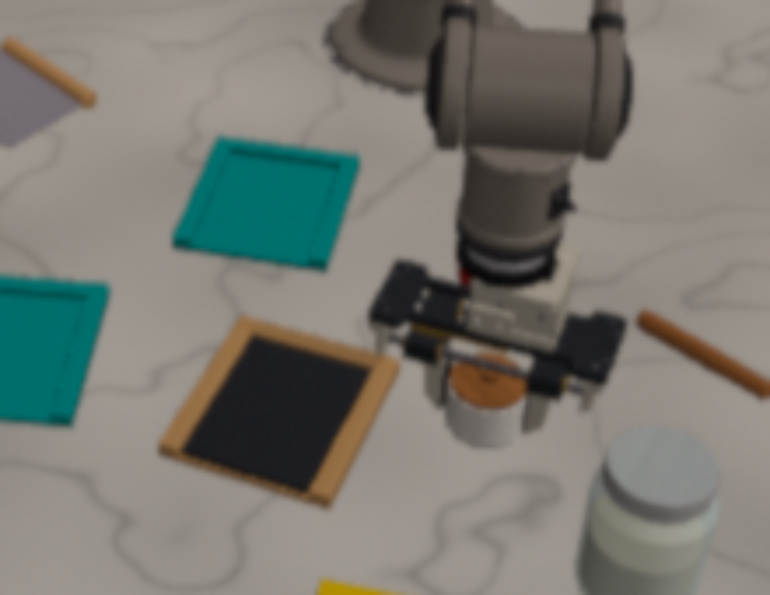

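Emit:
apply_moves(plan=[0,0,1.5,0,0,0,1,0,0,1,0,0,0,1,0,0,0,0,0,0,1])

```text
time_s: 8.1
tool_pos: [0.5291, 0.2895, 0.013]
eef_rot: [0.0, 0.743, -0.669, -0.0]
contact_force: [-0.4, -0.0, -2.1]
width: 0.0667
```

Emit:
apply_moves(plan=[0,0,0.7,0,0,0,1,0,0,0.5,0,0,0,1,0,0,0,0,0,0,1])

```text
time_s: 8.48
tool_pos: [0.5292, 0.2896, 0.0122]
eef_rot: [-0.0, 0.743, -0.669, 0.0]
contact_force: [0.1, -1.5, -0.9]
width: 0.0669
```

Emit:
apply_moves(plan=[0,0,0.4,0,0,0,1,0,0,0,0,0,0,1])

```text
time_s: 8.72
tool_pos: [0.5292, 0.2896, 0.0121]
eef_rot: [-0.0, 0.743, -0.669, 0.0]
contact_force: [-3.7, -2.2, 5.4]
width: 0.0668
```

Emit:
apply_moves(plan=[0,0,0,0,0,0,-1,0,0,0,0,0,0,-1,0,0,0,0,0,0,-1,0,0,0,0,0,0,-1,0,0,0,0,0,0,-1])

```text
time_s: 9.35
tool_pos: [0.5292, 0.2896, 0.0115]
eef_rot: [0.0, 0.743, -0.669, 0.0]
contact_force: [-0.7, -0.2, -0.1]
width: 0.0916
```

Emit:
apply_moves(plan=[0,0,-5,0,0,0,-1,0,0,-15,0,0,0,-1,0,0,-30,0,0,0,-1,0,0,-40,0,0,0,-1,0,0,-40,0,0,0,-1,0,0,-10,0,0,0,-1,0,0,0,0,0,0,-1])

```text
time_s: 10.22
tool_pos: [0.5293, 0.2896, 0.1523]
eef_rot: [-0.001, 0.743, -0.669, 0.0]
contact_force: [-0.6, 0.2, -0.8]
width: 0.092
```

Run:
```python
from h import *
a=np.radians(186); X=np.array([np.cos(a),np.sin(a)]); c=np.array([.605,.136]); t=c+.055*X; print(t)
to([*t,.05],-84)
d=cam('wrist'); cv2.imwrite('pics/w5.png',d['pixels'])
d=cam('scene'); cv2.imwrite('pics/s5.png',cv2.resize(d['pixels'][130:300,220:440],None,fx=3.5,fy=3.5))
```

```text
[0.5503013  0.13025093]
tool [0.5293 0.2896 0.1523] yaw -83.96 tilt [ 0.001  0.    -1.   ] F [-0.6   0.17 -0.82] w 0.092 t 10.225 q [ 0.37  0.55  1.41 -0.    1.19  1.84]
 shift mm [160.7  -4.  102.3]
 turn [-0.08  0.02  0.04]  shift after turn [160.7  -4.2 102.3]
```

View pics/w5.png

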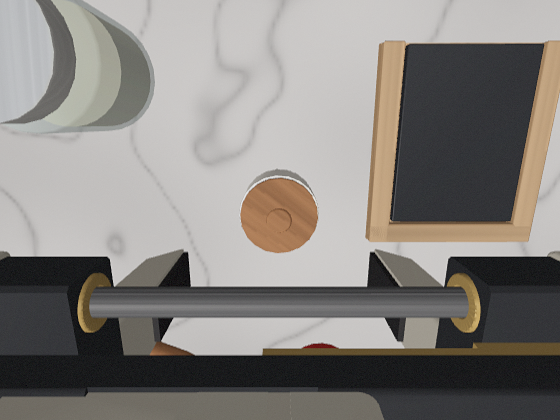

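View pics/s5.png

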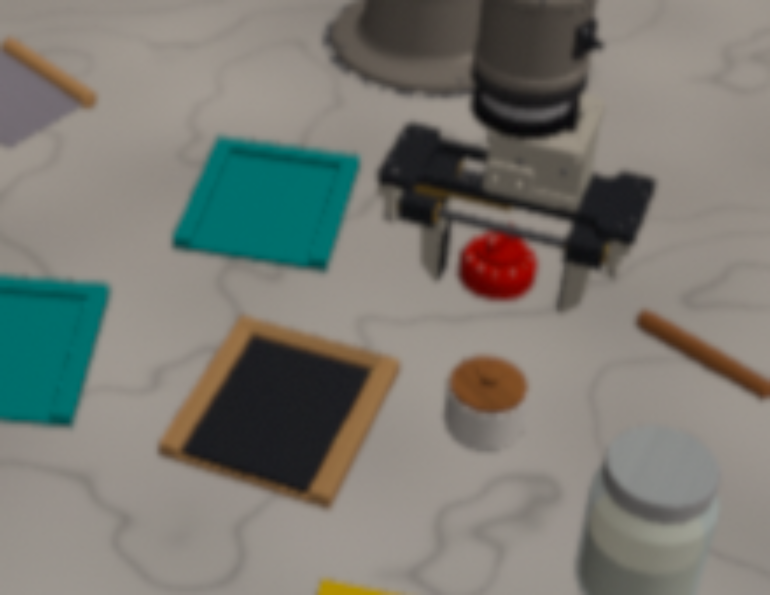

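The covered ramekin stands at about (0.529, 0.290) and the slate is clear. Next I'll shut the fingers and move over the slate's rear.

Emit:
apply_moves(plan=[30,0,0,0,0,0,1,44,-2,0,0,0,0,1,44,-2,0,0,0,0,1,42,0,0,0,0,0,1,0,0,30,0,0,0,1,0,0,40,0,0,0,1,0,0,32,0,0,0,1,0,0,18,0,0,0,1,0,0,10,0,0,0,1,0,0,0,0,0,0,1], newtons=30)

```text
time_s: 11.58
tool_pos: [0.5493, 0.1308, 0.0205]
eef_rot: [0.001, 0.743, -0.669, -0.001]
contact_force: [-0.2, 0.1, -0.5]
width: 0.0013
```

Run:
```python
from h import *
to([.550,.1303,.014],-84)
d=cam('wrist'); cv2.imwrite('pics/w6.png',d['pixels'])
d=cam('scene'); cv2.imwrite('pics/s6.png',cv2.resize(d['pixels'][130:300,220:440],None,fx=3.5,fy=3.5))
```

```text
tool [0.5493 0.1308 0.0205] yaw -83.96 tilt [-0.002 -0.    -1.   ] F [-0.2   0.07 -0.5 ] w 0.0013 t 11.575 q [ 0.1   0.65  1.64 -0.    0.85  1.56]
 shift mm [ 0.6 -0.7  6.5]
 turn [ 0.14 -0.01  0.04]  shift after turn [ 0.6 -0.7  6.5]
```

View pics/w6.png

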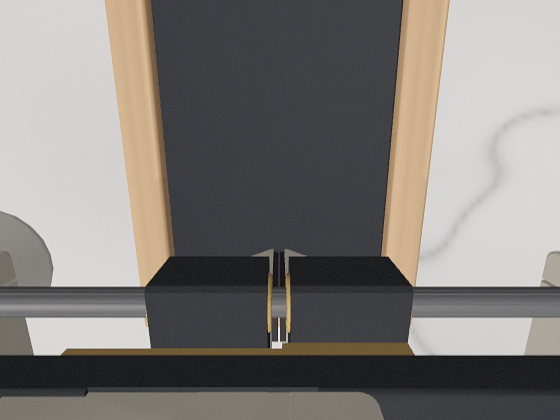

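View pics/s6.png

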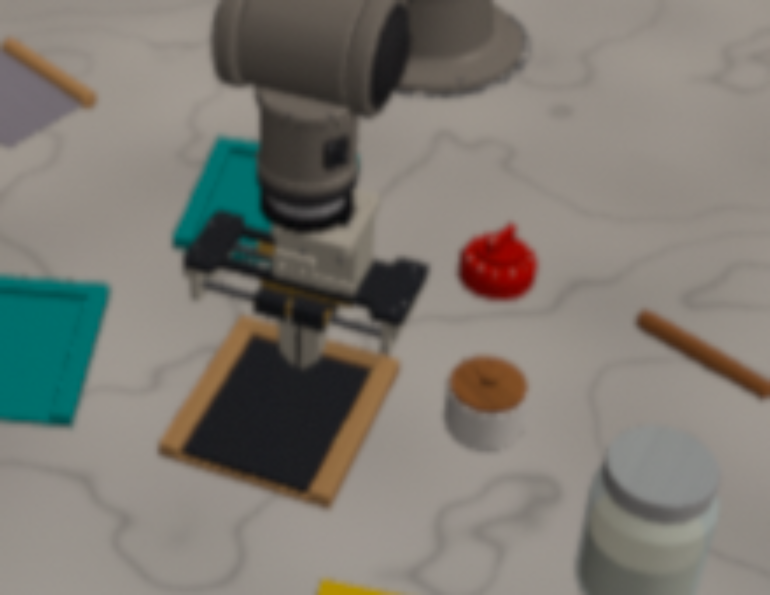

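Emit:
apply_moves(plan=[0,0,3,0,0,0,1,0,0,2,0,0,0,1,0,0,0.6,0,0,0,1,0,0,0,0,0,0,1])

```text
time_s: 12.18
tool_pos: [0.55, 0.1309, 0.016]
eef_rot: [0.0, 0.743, -0.669, 0.0]
contact_force: [-0.4, -0.0, -0.3]
width: 0.0006
```

Emit:
apply_moves(plan=[0,0,0.6,0,0,0,1,0,0,0,0,0,0,1])

```text
time_s: 12.42
tool_pos: [0.5501, 0.1309, 0.0154]
eef_rot: [0.0, 0.743, -0.669, 0.0]
contact_force: [-0.2, -0.3, -1.1]
width: 0.0004
```

Emit:
apply_moves(plan=[0,0,0.6,0,0,0,1,0,0,0,0,0,0,1])

```text
time_s: 12.68
tool_pos: [0.55, 0.1309, 0.0147]
eef_rot: [0.0, 0.743, -0.669, 0.0]
contact_force: [-0.2, -0.2, 0.6]
width: 0.0005
```

Emit:
apply_moves(plan=[0,0,0.5,0,0,0,1,0,0,0,0,0,0,1])

```text
time_s: 12.92
tool_pos: [0.5501, 0.1309, 0.0143]
eef_rot: [0.0, 0.743, -0.669, 0.0]
contact_force: [0.3, 0.2, -0.3]
width: 0.0004
```

Emit:
apply_moves(plan=[0,0,0.4,0,0,0,1,0,0,0,0,0,0,1])

```text
time_s: 13.18
tool_pos: [0.5501, 0.1309, 0.0143]
eef_rot: [-0.0, 0.743, -0.669, 0.0]
contact_force: [-1.9, -0.8, 4.9]
width: 0.0002
```

Emit:
apply_moves(plan=[0,0,0.3,0,0,0,1,0,0,0,0,0,0,1])

```text
time_s: 13.42
tool_pos: [0.5501, 0.1309, 0.0143]
eef_rot: [-0.0, 0.743, -0.669, 0.0]
contact_force: [-2.3, -0.5, 8.4]
width: 0.0002
```

Emit:
apply_moves(plan=[0,0,0.4,0,0,0,1,0,0,0.4,0,0,0,1,0,0,0,0,0,0,1])

```text
time_s: 13.8
tool_pos: [0.5502, 0.1309, 0.0142]
eef_rot: [-0.0, 0.743, -0.669, 0.0]
contact_force: [-4.5, -0.9, 13.5]
width: 0.0005
```

Emit:
apply_moves(plan=[0,-1,0,0,0,0,1,0,-2,0,0,0,0,1,0,-2,0,0,0,0,1])

```text
time_s: 14.18
tool_pos: [0.5552, 0.1315, 0.0142]
eef_rot: [-0.0, 0.743, -0.669, 0.0]
contact_force: [-4.1, 0.4, 13.6]
width: 0.0007
```

Emit:
apply_moves(plan=[0,-3,0.15,0,0,0,1,0,-3,0,0,0,0,1,0,-3,0,0,0,0,1,0,-3,0,0,0,0,1])

```text
time_s: 14.68
tool_pos: [0.5673, 0.1328, 0.0142]
eef_rot: [-0.0, 0.743, -0.669, 0.0]
contact_force: [-4.0, -0.1, 13.0]
width: 0.0004
```

Run:
```python
from h import *
d=cam('wrist'); cv2.imwrite('pics/w7.png',d['pixels'])
d=cam('scene'); cv2.imwrite('pics/s7.png',cv2.resize(d['pixels'][130:300,220:440],None,fx=3.5,fy=3.5))
```

```text
(no output)
```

View pics/s7.png

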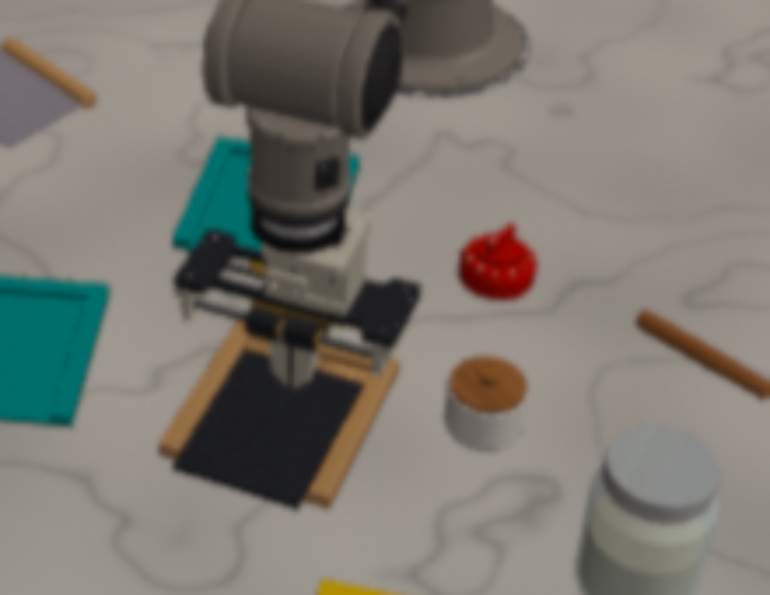

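View pics/w7.png

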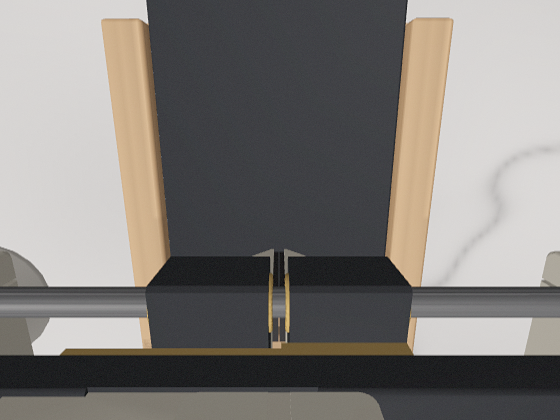

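The slate follows the finger. It has moved about 17 mm and its front already overhangs the open end, so I'll continue.

Emit:
apply_moves(plan=[0,-3,0,0,0,0,1,0,-3,0,0,0,0,1,0,-3,0,0,0,0,1,0,-3,0,0,0,0,1,0,-3,0,0,0,0,1])

```text
time_s: 15.4
tool_pos: [0.5822, 0.1344, 0.0142]
eef_rot: [-0.0, 0.743, -0.669, 0.0]
contact_force: [-4.6, -1.6, 14.2]
width: 0.0004
```

Emit:
apply_moves(plan=[0,-3,0,0,0,0,1,0,-3,0,0,0,0,1,0,-3,0,0,0,0,1,0,-3,0,0,0,0,1,0,-3,0,0,0,0,1,0,0,0,0,0,0,1])

```text
time_s: 16.15
tool_pos: [0.5976, 0.136, 0.0143]
eef_rot: [-0.001, 0.743, -0.669, 0.001]
contact_force: [-2.4, -0.4, 11.0]
width: 0.0006
```

Emit:
apply_moves(plan=[0,0,-6,0,0,0,1,0,0,-16,0,0,0,1,0,15,0,0,0,0,1,0,20,0,0,0,0,1,0,9,0,0,0,0,1,0,0,0,0,0,0,1])

```text
time_s: 16.9
tool_pos: [0.5531, 0.1312, 0.0351]
eef_rot: [-0.0, 0.743, -0.669, 0.0]
contact_force: [0.4, -0.4, 0.2]
width: 0.0002
```

Run:
```python
from h import *
to([.55,.13,.008],-84)
d=cam('scene'); cv2.imwrite('pics/s8.png',cv2.resize(d['pixels'][190:310,240:370],None,fx=5,fy=5,interpolation=cv2.INTER_CUBIC))
C=cloud(d)
d=cam('top'); cv2.imwrite('pics/t8.png',cv2.resize(d['pixels'][120:230,160:290],None,fx=5,fy=5,interpolation=cv2.INTER_CUBIC))
```

```text
tool [0.5531 0.1312 0.0351] yaw -83.96 tilt [ 0.001 -0.    -1.   ] F [ 0.39 -0.43  0.21] w 0.0002 t 16.9 q [ 0.1   0.63  1.63 -0.    0.88  1.56]
 shift mm [ 0.9  3.2 27.1]
 turn [-0.03 -0.01  0.04]  shift after turn [ 0.9  3.2 27.1]
```

View pics/s8.png

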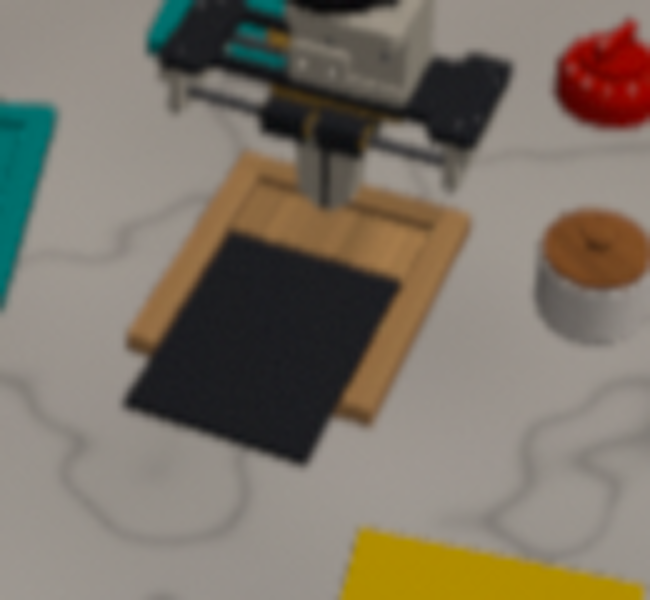

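View pics/t8.png

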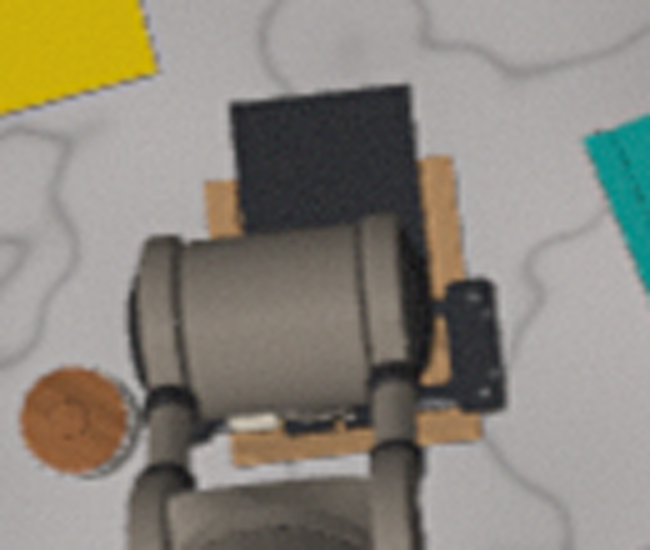

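The scene crop shows a clear gap behind the slate. Its rear edge runs from (230,232) to (400,282) in the crop, with the finger above the gap.

Run:
```python
from h import *
d=load('scene'); a=np.radians(186); X=np.array([np.cos(a),np.sin(a)]);Y=np.array([-X[1],X[0]]); c=np.array([.605,.136])
for n,(u,v),h in [('rearR',(229,233),.014),('rearL',(399,283),.014),('frontR',(125,404),.014),('frontL',(304,463),.014),('railinR',(262,177),.015),('railinL',(437,221),.015)]:
    p=ray(d,240+u/5-.4,190+v/5-.4,h)[:2]; print(n,p.round(4),((p-c)@X).round(4),((p-c)@Y).round(4))
p=np.array([.5531,.1312]); print((p-c)@X,(p-c)@Y)
```

```text
rearR [0.592  0.0859] 0.0182 0.0484
rearL [0.5801 0.1927] 0.0188 -0.059
frontR [0.7377 0.1029] -0.1285 0.0468
frontL [0.7263 0.2085] -0.1282 -0.0594
railinR [0.5402 0.0797] 0.0704 0.0492
railinL [0.5233 0.1898] 0.0756 -0.062
0.052117422993298065 -0.0006513221458235007
```

Emit:
apply_moves(plan=[0,0,10,0,0,0,1,0,0,10,0,0,0,1,0,0,4,0,0,0,1,0,0,2.3,0,0,0,1,0,0,0,0,0,0,1])

```text
time_s: 17.62
tool_pos: [0.553, 0.1312, 0.0082]
eef_rot: [0.0, 0.743, -0.669, -0.0]
contact_force: [0.3, -0.1, -0.3]
width: 0.0003
```

Emit:
apply_moves(plan=[0,-4,0,0,0,0,1,0,-4,0,0,0,0,1,0,-3,0,0,0,0,1,0,-3,0,0,0,0,1])

```text
time_s: 18.12
tool_pos: [0.5672, 0.1327, 0.0084]
eef_rot: [-0.0, 0.743, -0.669, 0.0]
contact_force: [-0.2, 0.8, -0.5]
width: 0.0005
```

Emit:
apply_moves(plan=[0,-3,0,0,0,0,1,0,-3,0,0,0,0,1,0,-3,0,0,0,0,1,0,-3,0,0,0,0,1,0,-3,0,0,0,0,1,0,-3,0,0,0,0,1])

```text
time_s: 18.88
tool_pos: [0.585, 0.1346, 0.0083]
eef_rot: [0.0, 0.743, -0.669, 0.0]
contact_force: [-0.4, -0.6, 1.2]
width: 0.0007
```

Emit:
apply_moves(plan=[0,-3,0,0,0,0,1,0,-3,0,0,0,0,1,0,-3,0,0,0,0,1,0,-3,0,0,0,0,1,0,-3,0,0,0,0,1,0,-3,0,0,0,0,1])

```text
time_s: 19.62
tool_pos: [0.6029, 0.1365, 0.0084]
eef_rot: [0.0, 0.743, -0.669, 0.0]
contact_force: [-1.0, -0.0, -0.5]
width: 0.0004
```

Run:
```python
from h import *
d=cam('scene'); cv2.imwrite('pics/s9.png',cv2.resize(d['pixels'][190:310,240:370],None,fx=5,fy=5,interpolation=cv2.INTER_CUBIC))
```

```text
(no output)
```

View pics/s9.png

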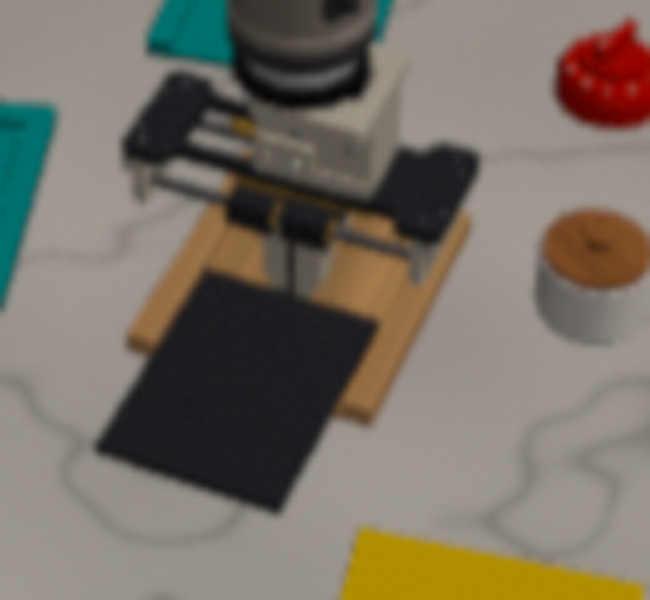

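The slate is moving straight out and clears the yellow look-alike, so I'll keep pushing.

Emit:
apply_moves(plan=[0,-3,0,0,0,0,1,0,-3,0,0,0,0,1,0,-3,0,0,0,0,1,0,-3,0,0,0,0,1,0,-3,0,0,0,0,1,0,-3,0,0,0,0,1,0,-3,0,0,0,0,1,0,-3,0,0,0,0,1])

```text
time_s: 20.68
tool_pos: [0.6268, 0.139, 0.0083]
eef_rot: [0.0, 0.743, -0.669, 0.0]
contact_force: [-1.1, -0.2, -0.4]
width: 0.0004
```

Emit:
apply_moves(plan=[0,-3,0,0,0,0,1,0,-3,0,0,0,0,1,0,-3,0,0,0,0,1,0,-3,0,0,0,0,1,0,-3,0,0,0,0,1,0,-3,0,0,0,0,1,0,-3,0,0,0,0,1,0,-3,0,0,0,0,1])

```text
time_s: 21.68
tool_pos: [0.6507, 0.1415, 0.0083]
eef_rot: [0.0, 0.743, -0.669, 0.0]
contact_force: [-1.6, 0.9, -0.5]
width: 0.0007
```

Run:
```python
from h import *
d=cam('scene'); cv2.imwrite('pics/s10.png',cv2.resize(d['pixels'][190:310,230:360],None,fx=5,fy=5,interpolation=cv2.INTER_CUBIC))
```

```text
(no output)
```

View pics/s10.png

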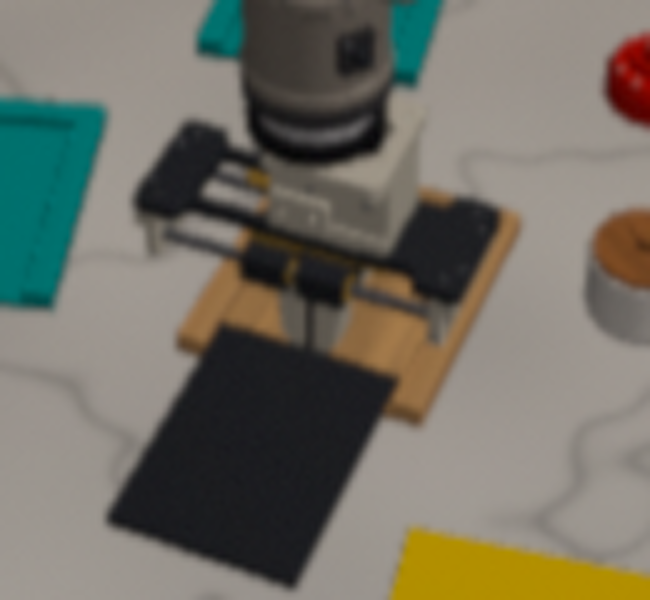

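Emit:
apply_moves(plan=[0,-3,0,0,0,0,1,0,-3,0,0,0,0,1,0,-3,0,0,0,0,1,0,-3,0,0,0,0,1,0,-3,0,0,0,0,1,0,-3,0,0,0,0,1,0,-3,0,0,0,0,1,0,-3,0,0,0,0,1,0,-2,0,0,0,0,1,0,0,0,0,0,0,1])

```text
time_s: 22.98
tool_pos: [0.6765, 0.1443, 0.0084]
eef_rot: [-0.0, 0.743, -0.669, 0.0]
contact_force: [-0.2, -0.3, -0.4]
width: 0.0005
```

Run:
```python
from h import *
d=cam('scene'); cv2.imwrite('pics/s11.png',cv2.resize(d['pixels'][200:320,230:360],None,fx=5,fy=5,interpolation=cv2.INTER_CUBIC))
```

```text
(no output)
```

View pics/s11.png

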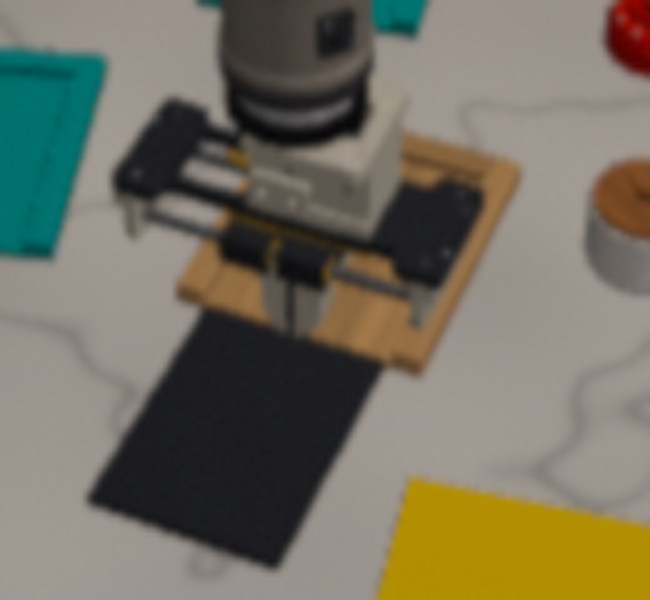

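Emit:
apply_moves(plan=[0,-2,0,0,0,0,1,0,-2,0,0,0,0,1,0,0,0,0,0,0,1])

```text
time_s: 23.4
tool_pos: [0.6805, 0.1447, 0.0084]
eef_rot: [-0.0, 0.743, -0.669, 0.0]
contact_force: [-0.8, 0.5, 1.1]
width: 0.0006
```

Emit:
apply_moves(plan=[0,0,-10,0,0,0,1,0,10,-30,0,0,0,1,0,50,-50,0,0,0,1,0,50,-50,0,0,0,1,0,40,-30,0,0,0,1,0,0,0,0,0,0,1])

```text
time_s: 24.15
tool_pos: [0.542, 0.1303, 0.1706]
eef_rot: [-0.002, 0.744, -0.669, 0.002]
contact_force: [0.6, 0.2, 0.1]
width: 0.0005
```

Run:
```python
from h import *
to([.529,.29,.2],-84)
d=cam('wrist'); cv2.imwrite('pics/w12.png',d['pixels'])
d=cam('scene'); cv2.imwrite('pics/s12.png',cv2.resize(d['pixels'][200:320,230:360],None,fx=5,fy=5,interpolation=cv2.INTER_CUBIC))
```

```text
tool [0.542  0.1303 0.1706] yaw -83.93 tilt [ 0.005  0.    -1.   ] F [0.55 0.18 0.08] w 0.0005 t 24.15 q [ 0.1   0.45  1.52 -0.    1.17  1.56]
 shift mm [-160.2   -4.1  -29.4]
 turn [-0.31 -0.01  0.07]  shift after turn [-160.2   -3.7  -29.4]
```

View pics/w12.png

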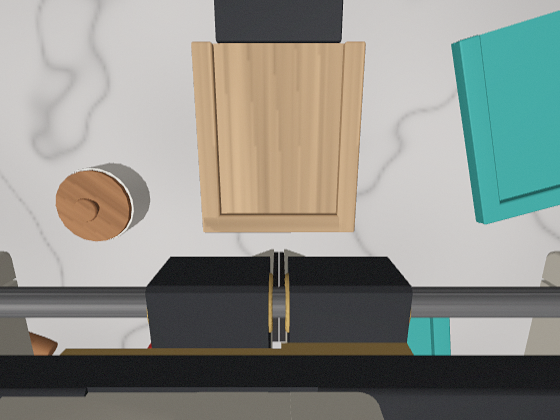

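View pics/s12.png

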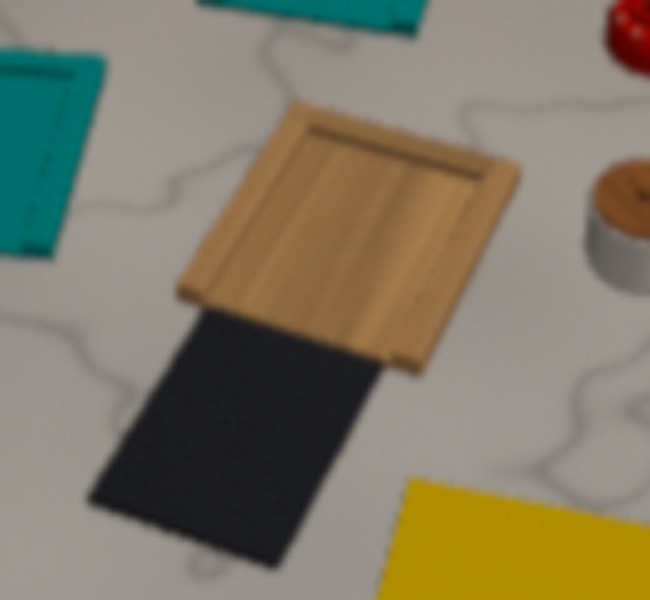

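The slate looks out, with its rear edge at the step. I'll check how flat it lies from depth, and re-measure the frame and ramekin in the wrist view.

Run:
```python
from h import *
for n in ['top','scene']:
    d=cam(n); C=cloud(d); px=d['pixels'].astype(int)
    a=np.radians(186); X=np.array([np.cos(a),np.sin(a)]);Y=np.array([-X[1],X[0]]); c=np.array([.605,.136])
    q=(C[...,:2]-c); fx=q@X; fy=q@Y
    dark=(px.max(-1)<75)&(C[...,2]<.03)&(fx<-.06)&(fx>-.26)&(abs(fy)<.08)
    dark=cv2.erode(dark.astype(np.uint8),np.ones((3,3)))>0
    ring=(px.min(-1)>110)&(fx<-.06)&(fx>-.29)&(abs(fy)>.07)&(abs(fy)<.1)
    for nm,m in [('slate',dark),('marble',ring)]:
        A=np.c_[fx[m],fy[m],np.ones(m.sum())]; s=np.linalg.lstsq(A,C[m][:,2],rcond=None)[0]
        print(n,nm,m.sum(),s.round(4),'fx',fx[m].min().round(3),fx[m].max().round(3),'fy',fy[m].min().round(3),fy[m].max().round(3),'zmean',C[m][:,2].mean().round(4))
d=load('wrist')
P=np.array([ray(d,u,v,.015)[:2] for u,v in [(192,42),(365,42),(355,232),(204,232)]]);print(P.round(4),P.mean(0))
for i in range(4): print(np.linalg.norm(P[i]-P[i-1]).round(4), np.degrees(np.arctan2(*(P[i]-P[i-1])[::-1])).round(2))
print('knob',ray(d,86,209,.063)); print('slate rear', ray(d,214,42,.008),ray(d,343,42,.008))
print('inner',[ray(d,u,v,.006).round(4)[:2] for u,v in [(221,214),(338,213)]],[ray(d,u,v,.015).round(4)[:2] for u,v in [(212,42),(346,42)]])
```

```text
top slate 1464 [-0.0025  0.0084  0.0089] fx -0.226 -0.083 fy -0.05 0.05 zmean 0.0093
top marble 1444 [0.001  0.0007 0.0017] fx -0.29 -0.061 fy -0.1 0.1 zmean 0.0015
scene slate 1483 [-0.0008 -0.0018  0.0057] fx -0.23 -0.085 fy -0.056 0.047 zmean 0.0059
scene marble 1514 [-0.0008 -0.0014 -0.0023] fx -0.29 -0.06 fy -0.1 0.1 zmean -0.0021
[[0.6721 0.2178]
 [0.6878 0.0711]
 [0.5187 0.0512]
 [0.5029 0.1994]] [0.59537506 0.13489656]
0.1702 6.2
0.1476 -83.87
0.1703 -173.3
0.1491 96.11
knob [0.52913523 0.28717081 0.063     ]
slate rear [0.67546377 0.20054531 0.008     ] [0.68747282 0.08870342 0.008     ]
inner [array([0.5205, 0.1852]), array([0.5339, 0.069 ])] [array([0.6739, 0.2009]), array([0.6861, 0.0872])]
```

Emit:
apply_moves(plan=[-30,-2,0,0,0,0,-1,-50,-2,0,0,0,0,-1,-50,0,0,0,0,0,-1,-29.5,0,0,0,0,0,-1,0,0,0,0,0,0,-1,0,0,30,0,0,0,-1,0,0,40,0,0,0,-1,0,0,0,0,0,0,-1])

```text
time_s: 25.35
tool_pos: [0.5282, 0.2873, 0.093]
eef_rot: [0.004, 0.743, -0.669, -0.002]
contact_force: [-1.0, -0.6, -0.4]
width: 0.0757
```

Run:
```python
from h import *
to([.5292,.2894,.014],-84)
d=cam('wrist'); cv2.imwrite('pics/w13.png',d['pixels'])
```

```text
tool [0.5282 0.2873 0.093 ] yaw -84.02 tilt [-0.008 -0.003 -1.   ] F [-1.04 -0.61 -0.35] w 0.0757 t 25.35 q [ 0.37  0.61  1.47 -0.    1.07  1.84]
 shift mm [-2.2 -1.9 79. ]
 turn [ 0.46 -0.15 -0.02]  shift after turn [-2.  -1.3 79. ]
```

View pics/w13.png

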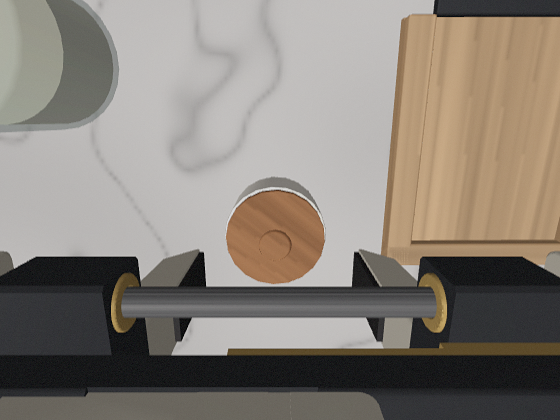

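Emit:
apply_moves(plan=[-1,-0.5,0,0,0,0,-1,0,0,0,0,0,0,-1,0,0,0,0,0,0,-1,0,0,0,0,0,0,-1], newtons=15)

```text
time_s: 25.9
tool_pos: [0.5304, 0.2903, 0.0972]
eef_rot: [-0.0, 0.743, -0.669, 0.0]
contact_force: [-0.2, 0.4, 0.4]
width: 0.0918
```

Run:
```python
from h import *
to([.5292,.2894,.014],-84)
```

```text
tool [0.5304 0.2903 0.0972] yaw -83.95 tilt [ 0.001  0.    -1.   ] F [-0.25  0.39  0.44] w 0.0918 t 25.9 q [ 0.37  0.61  1.46 -0.    1.07  1.84]
 shift mm [ 0.7  1.3 83.2]
 turn [-0.04  0.    0.05]  shift after turn [ 0.7  1.2 83.2]
```

Emit:
apply_moves(plan=[0.7,1,25,0,0,0,-1,0,0,25,0,0,0,-1,0,0,18,0,0,0,-1,0,0,10,0,0,0,-1,0,0,5.5,0,0,0,-1,0,0,0,0,0,0,-1,0,0,0,0,0,0,-1])

```text
time_s: 26.78
tool_pos: [0.5298, 0.2896, 0.0139]
eef_rot: [-0.001, 0.743, -0.669, 0.0]
contact_force: [0.2, -0.5, -0.2]
width: 0.0916
```

Emit:
apply_moves(plan=[0,0,0,0,0,0,1,0,0,0,0,0,0,1,0,0,0,0,0,0,1,0,0,0,0,0,0,1,0,0,0,0,0,0,1,0,0,0,0,0,0,1])

```text
time_s: 27.52
tool_pos: [0.5294, 0.2894, 0.0134]
eef_rot: [-0.0, 0.743, -0.669, 0.0]
contact_force: [-0.4, 0.4, 3.1]
width: 0.0667
```

Run:
```python
from h import *
to([.6043,.1359,.014],-84)
```

```text
tool [0.5294 0.2894 0.0134] yaw -83.96 tilt [ 0. -0. -1.] F [-0.39  0.37  3.09] w 0.0667 t 27.525 q [ 0.37  0.71  1.53 -0.    0.89  1.84]
 shift mm [160.5 -58.3  -0.6]
 turn [-0.01 -0.    0.04]  shift after turn [160.5 -58.4  -0.6]
```

Emit:
apply_moves(plan=[0,0,-2,0,0,0,1,0,0,-4,0,0,0,1,0,0,-8,0,0,0,1,0,0,-10,0,0,0,1,0,0,-10,0,0,0,1,0,0,-8,0,0,0,1,0,0,-3,0,0,0,1,0,0,0,0,0,0,1])

```text
time_s: 28.52
tool_pos: [0.5294, 0.2894, 0.0584]
eef_rot: [-0.0, 0.743, -0.669, 0.0]
contact_force: [-0.4, -0.5, -1.7]
width: 0.0666
```

Emit:
apply_moves(plan=[3,-1,0,0,0,0,1,8,-3,0,0,0,0,1,15,-5,0,0,0,0,1,20,-7,0,0,0,0,1,23,-9,0,0,0,0,1,23,-9,0,0,0,0,1,23,-9,0,0,0,0,1,20,-7,0,0,0,0,1,14,-4,0,0,0,0,1,8,-3,0,0,0,0,1,3,-1,0,0,0,0,1,0,0,0,0,0,0,1])

```text
time_s: 30.02
tool_pos: [0.6037, 0.1368, 0.0582]
eef_rot: [0.0, 0.744, -0.669, -0.0]
contact_force: [0.2, 0.6, -2.6]
width: 0.0668
```

Run:
```python
from h import *
to([.6043,.1359,.0194],-84)
d=cam('wrist'); cv2.imwrite('pics/w14.png',d['pixels'])
d=cam('scene'); cv2.imwrite('pics/s14.png',cv2.resize(d['pixels'][190:310,230:360],None,fx=5,fy=5,interpolation=cv2.INTER_CUBIC))
```

```text
tool [0.6037 0.1368 0.0582] yaw -83.94 tilt [-0.  0. -1.] F [ 0.21  0.62 -2.63] w 0.0668 t 30.025 q [0.1  0.68 1.45 0.   1.01 1.56]
 shift mm [ 0.9 -0.5 38.8]
 turn [0.01 0.   0.06]  shift after turn [ 0.9 -0.5 38.8]
```

View pics/w14.png

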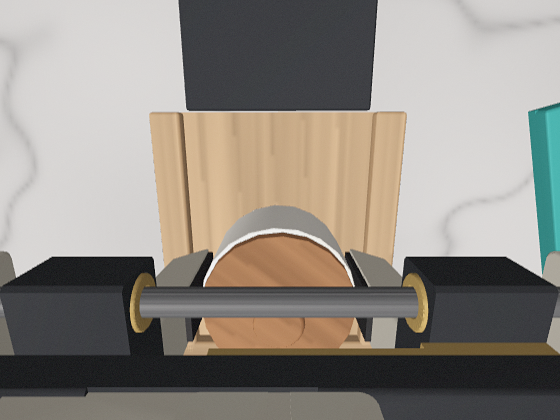

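View pics/s14.png

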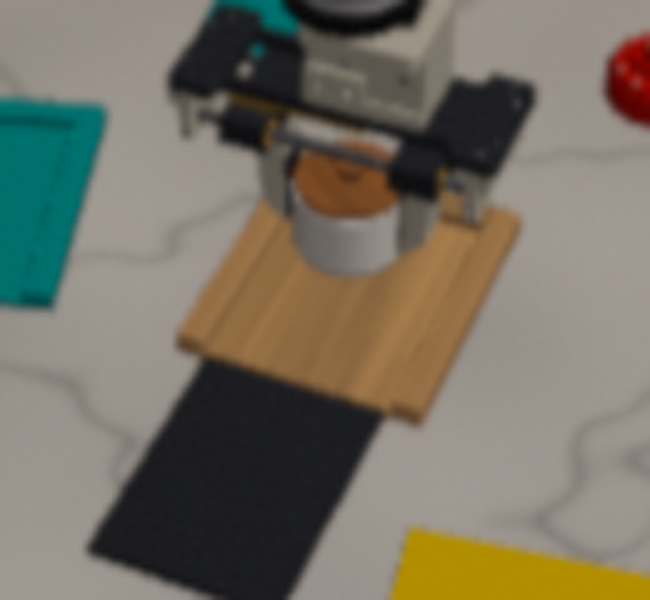

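Slate flat and clear, ramekin held upright over the bay's centre. I'll lower it.

Emit:
apply_moves(plan=[0.8,0,4,0,0,0,1,0,0,8,0,0,0,1,0,0,10,0,0,0,1,0,0,8,0,0,0,1,0,0,4,0,0,0,1,0,0,2,0,0,0,1,0,0,1,0,0,0,1,0,0,0,0,0,0,1])

```text
time_s: 31.12
tool_pos: [0.6041, 0.1356, 0.0214]
eef_rot: [-0.0, 0.743, -0.669, 0.0]
contact_force: [0.7, -0.3, -2.3]
width: 0.0669
```

Emit:
apply_moves(plan=[0,0,0.7,0,0,0,1,0,0,0.4,0,0,0,1,0,0,0,0,0,0,1])

```text
time_s: 31.5
tool_pos: [0.6039, 0.1356, 0.0201]
eef_rot: [0.0, 0.743, -0.669, 0.0]
contact_force: [0.4, 0.2, -2.9]
width: 0.0664
```

Emit:
apply_moves(plan=[0,0,0.6,0,0,0,1,0,0,0,0,0,0,1])

```text
time_s: 31.75
tool_pos: [0.6039, 0.1356, 0.0195]
eef_rot: [0.0, 0.743, -0.669, 0.0]
contact_force: [-0.2, -0.6, -1.8]
width: 0.0665
```

Emit:
apply_moves(plan=[0,0,0.4,0,0,0,1,0,0,0,0,0,0,1])

```text
time_s: 32.0
tool_pos: [0.604, 0.1356, 0.0194]
eef_rot: [-0.0, 0.743, -0.669, 0.0]
contact_force: [-1.2, -1.7, 0.2]
width: 0.0664
```

Contact is at the expected height (0.0194). Releasing.

Emit:
apply_moves(plan=[0,0,0,0,0,0,-1,0,0,0,0,0,0,-1,0,0,0,0,0,0,-1,0,0,0,0,0,0,-1,0,0,0,0,0,0,-1,0,0,-5,0,0,0,-1,0,0,-15,0,0,0,-1,0,0,-30,0,0,0,-1,0,0,-40,0,0,0,-1,0,0,-50,0,0,0,-1,0,10,-50,0,0,0,-1,0,0,0,0,0,0,-1])

```text
time_s: 33.5
tool_pos: [0.5958, 0.1348, 0.2154]
eef_rot: [-0.004, 0.743, -0.669, 0.004]
contact_force: [0.4, -0.0, -0.3]
width: 0.0918
```

Run:
```python
from h import *
to([.604,.136,.2],-84)
d=cam('wrist'); cv2.imwrite('pics/w15.png',d['pixels'])
d=cam('scene'); cv2.imwrite('pics/s15.png',cv2.resize(d['pixels'][130:330,180:440],None,fx=3,fy=3,interpolation=cv2.INTER_CUBIC))
```

```text
tool [0.5958 0.1348 0.2154] yaw -83.95 tilt [ 0.011  0.001 -1.   ] F [ 0.44 -0.03 -0.27] w 0.0918 t 33.5 q [ 0.1   0.5   1.3  -0.    1.33  1.56]
 shift mm [-0.3 -8.1 15.5]
 turn [-0.61 -0.01  0.05]  shift after turn [-0.3 -8.2 15.4]
```

View pics/w15.png

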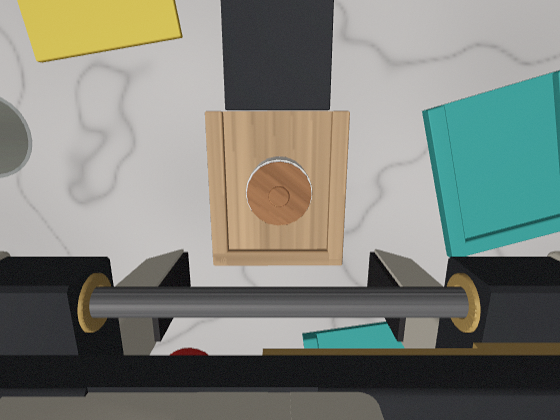

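View pics/s15.png

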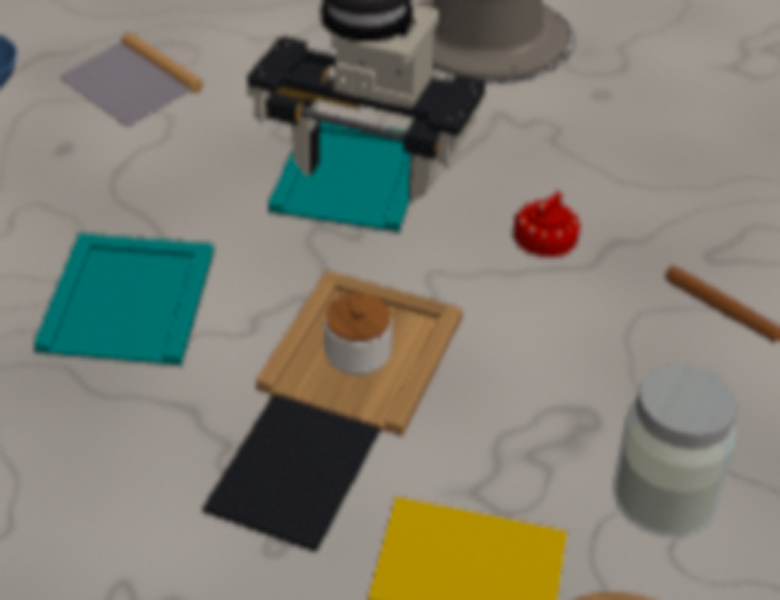

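Emit:
apply_moves(plan=[0,0,0,0,0,0,-1,0,0,0,0,0,0,-1,0,0,0,0,0,0,-1])

```text
time_s: 33.98
tool_pos: [0.5938, 0.1345, 0.2083]
eef_rot: [0.001, 0.743, -0.669, -0.0]
contact_force: [-0.5, -0.3, -0.2]
width: 0.0916
```

Run:
```python
from h import *
d=cam('wrist'); C=cloud(d); px=d['pixels'].astype(int)
a=np.radians(186.2); X=np.array([np.cos(a),np.sin(a)]);Y=np.array([-X[1],X[0]]); c=np.array([.6043,.1359])
fx=(C[...,:2]-c)@X; fy=(C[...,:2]-c)@Y; z=C[...,2]
m=(z>.045)&(z<.09)&(np.hypot(fx,fy)<.06)
pts=np.c_[fx[m],fy[m]].astype(np.float32); print('lid/rim circle',cv2.minEnclosingCircle(pts),'zmax',z[m].max())
k=m&(z>.066); print('knob',fx[k].mean(),fy[k].mean(),k.sum())
pl=m&(z>.054)&(z<.064)
A=np.c_[fx[pl],fy[pl],np.ones(pl.sum())];print('lid plane',np.linalg.lstsq(A,z[pl],rcond=None)[0])
s=(px.max(-1)<90)&(z<.03)&(fx<-.05)&(fx>-.3)&(abs(fy)<.08); s=cv2.erode(s.astype(np.uint8),np.ones((3,3)))>0
A=np.c_[fx[s],fy[s],np.ones(s.sum())];print('slate',np.linalg.lstsq(A,z[s],rcond=None)[0],z[s].mean(),fx[s].max(),fy[s].min(),fy[s].max())
mm=(abs(fy)>.09)&(abs(fy)<.11)&(fx<0)&(z<.03);print('marble',np.median(z[mm]))
t0=load('top'); t1=get_image('top'); df=np.abs(t1['pixels'].astype(int)-t0['pixels']).max(-1)
```

```text
lid/rim circle ((0.0012874812819063663, 0.0008935721125453711), 0.033001966774463654) zmax 0.07101284159356569
knob 0.0009046845978818769 0.0008929854397204419 355
lid plane [0.00236507 0.00041316 0.05711964]
slate [0.00090269 0.00067703 0.00822802] 0.008112400207216177 -0.07973084313878441 -0.054080833669622415 0.05318603938513069
marble 0.00021726653536868756
```

```bash
python3 -c "
from h import *
print(r.sign_off())"
```

```text
the job is handed in; nothing more can be done
None
```

I carried out the whole job and handed it in at about 34 s of the 72 s allowed; no verdict was reported.

**What I did:**
- I gripped the covered ramekin at 15 N and stood it on the free counter left of the frame, at about (0.53, 0.29).
- I drew the slate about 47 mm with the shut fingertips. The force read 11–14 N at each check.
- I then let the fingertips down into the gap and pushed the rear edge until the slate dropped off the step.
- I regripped the ramekin and stood it back in the frame, then lifted the gripper clear.

**Last checks (wrist camera):**
- **Ramekin:** it stands within about 1 mm of the bay's centre both ways. The lid is level (slope about 0.002), and its knob sits on the ramekin's centre.
- **Slate:** its top is 8 mm above the marble with no measurable tilt. Its rear edge is about 79 mm out from the bay's centre, just past the step at 77 mm.

**What disagreed or was left unchecked:**
- The scene camera put the frame about 6 mm off sideways from the wrist and top views, so I used the wrist measurements.
- I did not measure the bystanders at the end. In the last pictures the ones in view look where they were, and I felt no unexpected contact.

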